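Lock the battery case of a field radio with the hex key

TASK

Take the hex key (the one with the square grip) from the wooden rack, feel with its point for the hexagonal socket on the floor of the round well in the green battery case, and seat it fully. Turn the lock clockwise in quarter turns, taking a fresh grip each time, until it is home at its stop (about half a turn), and leave the key standing fully seated in the socket. Push and twist gently, never more than about 20 N on the case, and leave everything else where it is.

Things in the scene. Friction and masses are not known exactly. Their poses are not given: they have to be found in the camera images.
- case: Olive-green battery case of a field radio, lying flat, 180 x 220 x 70 mm (own x, y, z), fixed. Origin: centre of its underside, z up. The round lock well (well) is in its flat top. Nothing else on the top is higher than 10 mm but a loose brass adapter.
- well (a point): Centre of the well's mouth, level with the case's top, 70 mm above the table; axes as the case. The well is 50 mm across. Its floor, 10 mm down, is the flat steel face of a floating lock drive with a hexagonal socket, 19.6 mm across flats, 16 mm deep. The socket's centre lies anywhere within 9 mm of the well's centre along own x, and the same along own y: NOT measured, to be felt.
- well_floor (a point): Centre of the well's floor at rest, 10 mm below well. The drive that forms it holds still against sideways pushes up to about 12 N and shifts when pushed harder (at most 10 mm from the centre along x and y), so rub lightly. It is sprung: a push of 6 N starts it down, 11 N bottoms it 4 mm lower; it springs back up.
- lock (a joint): Angle of the lock drive about the vertical, rad, growing clockwise seen from above. At 0 two of the socket's six flats face the case's own +x and -x. Starts at 0 to 0.4; solid stop at 3.3 = home. Stays where left; turning takes about 0.1 N m. The key has about 0.17 rad of play in it either way.
- key_head (a point): The hex key's square black grip, its centre: 26 x 26 x 34 mm (34 high; faces look along this point's x and y; z points up the key). The key stands loose and upright, point down, in either hole of the rack, this centre 79 mm above the table. Key 88 mm long, 0.1 to 0.2 kg. Fully seated in the socket, this centre is 45 mm above the case's top.
- key_tip (a point): The very tip of the key, on its axis, 71 mm below the centre of the grip. The point is a round taper, 16 mm across at the tip, widening to 18 mm in the first 4 mm; then a hexagonal shank, 18 mm across flats, 50 mm long, up to the grip; two of its flats face this point's +x and -x, like the grip's faces.
- rack: Fixed wooden rack, 60 x 160 x 34 mm (own x, y, z), origin at the centre of its underside, with two round holes 25 mm across and 26 mm deep at own y = +45 and -45 mm. The hex key stands in one, the round driver in the other.
- round_driver: The other tool in the rack, not wanted: a plain round rod, 14 mm across, under a round black grip 30 mm across; 84 mm tall, origin at its lower end. Leave it alone.
- adapter: Small brass connector, 22 mm across, 24 mm tall, standing on the case's top; origin at its underside. Leave alone.
- jar: Glass jar with steel cap, 52 mm across, 70 mm tall; origin under its centre. Leave alone.
- screwdriver: Screwdriver lying on the table. Leave alone.
- carton: Cardboard carton 90 x 130 x 50 mm, origin under its centre. Leave alone.
- mike: Black hand microphone, 60 x 90 x 30 mm, origin under its centre. Leave alone.
- key: The whole hex key; origin at its tip (the same point as key_tip), z up the key.
Not all that is in view belongs to the job. Leave any orange or purple look-alike of the key alone.

How it is judged:
By the outcome, as a careful person would: the job done as asked, in the order asked, and still so for the second after the job is handed in, with the robot touching nothing.
It also fails if it takes over 72 s, if anything falls off the work surface, if the arm or the gripper's body presses on something with over 40 N, if the wrist force passes 120 N, or if a joint passes its speed limit or range.

ROBOT

A 6-joint arm with a two-finger parallel gripper is mounted at the origin on the work surface. World frame = base frame: x ahead of the robot, y to its left, z up, the work surface at z = 0. Lengths are in m, angles in rad, forces in N, time in s.
With the tool pointing down it reaches from about 0.35 to 0.975 m from the base axis. Payload 7.1 kg.
Tool frame: the origin (TCP) lies midway between the tips of the shut fingers; the grasp point (between the pads) lies 19 mm behind it; z points along the fingers, y is the direction in which the jaws open and shut (so a half turn about z gives the same grasp; the last joint's range is limited). The gripper opens to 88 mm and grips with 3 to 60 N. Pads are 20 mm wide; open, the fingers measure 115 mm over their backs; the gripper's body (75 mm by 178 mm) begins 61 mm behind the grasp point.
Start: joints at [-1.173, 0.423, 1.63, -0, 1.089, -0.019], TCP at [0.253, -0.571, 0.223] pointing down, gripper open.
Joint ranges: [-3, 3], [-0.9, 2.11], [0.09, 2.58], [-1.31, 4.45], [0.11, 2.69], [-2.54, 2.54]. Speed limits (rad/s): [2.39, 2.39, 3.01, 3.14, 3.14, 3.14].

INTERFACE

Orientations are given as a unit quaternion [w, x, y, z].
In Python, from rig import manip gives the robot as it stands. The module is installed in compiled form; this text tells all that it offers.
- The arm moves only by the tool servo_tool, never from a script. Its argument "series" is a list of rows, each a list of 7 numbers: the turn, a rotation vector about the tool's x, y, z in rad, then the shift along the tool's x, y, z in cm, then the opening, from 0 (shut) to 1 (fully open). A call has exactly 8 rows; each row shifts and turns the commanded pose from where the row before left it, along the tool's axes as they then stand; what a row does not reach is not made up. A row lasts 1/10 s, in which the tool goes at most 50 mm and 8.59 degrees, less where a joint would pass 70% of its speed; a pose out of reach is approached as far as the arm can. A call is refused whole if a number of a shift passes 5 or a number of a turn 0.15, either way. A call with a gripper value outside its range is refused whole. The fingers move at their own pace and stop on an object; "grip_force" is the grip in N (left out, the last holds). Time passes only in rows, so rows that do not move let the fingers close, or fill a call up. It gives the time, the measured TCP pose, the force and the opening at its end, in the units of the state.
- manip.observe(): the state, without advancing time (a new reading comes with each control period).
- manip.get_image(name): name is "scene" or "top"; returns (picture, depth): 420x560x3 uint8, red, green, blue; 420x560 float32, m along the optical axis (not along the pixel's ray), 0 where there is no reading.
- manip.camera_model(name): a dict with "fx", "fy", "cx", "cy" (pixels), "k1" (the pictures are not rectified: a ray, as slopes to the right and down, at radius r is drawn at 1 + k1 r^2 times it, then the intrinsics apply), "camera_from_world" (4x4, takes a point from world to camera coordinates). Camera axes: x right, y down, z forward; pixel columns grow to the right and rows downward; lengths in m; the calibration is good to about 2 mm. A picture is of the moment at which its call begins. camera_model takes no time and is no camera call.
- manip.sign_off(): hands the job in, once; it reports no verdict.
The state is a dict: "t": time; "joint_pos": joint angles; "joint_vel": joint speeds; "joint_efforts": joint torques, N m; "tcp_pos": TCP position; "tool_rot": TCP orientation; "force": force on the tool from outside, world axes, zero at the start; "moment": the same for the moment, N m; "opening": finger opening in m.
Only numpy, scipy, OpenCV 4.12 (cv2) and the standard library are available. Lean on these libraries where they do the work, as an engineer would, in place of code of your own. Each camera call takes 0.05 s, during which the arm holds its last target. There are 200 camera calls.

## Working session

There is one attempt and no reset: what is moved stays moved. The work goes in short steps, Python scripts to look and compute and a tool call to move; the robot and the scene stay as the last step left them, time stands still between calls to the robot, and variables do not carry over. Pictures are saved under pics/ and viewed, about 8 in all and at most 12, crops included, and the job is handed in when it is done.

Besides the shell and the picture viewer there is one more tool, called after "Emit:" as a command line: name --pt "numbers of a row" for each row, then --argument value for the rest. servo_tool: Moves the arm, as the interface text tells. Its arguments: {"type":"object","properties":{"series":{"type":"array"},"grip_force":{"type":"number"}},"required":["series"]}

```bash
mkdir -p pics; cat > h.py <<'E'
import numpy as np, cv2
from rig import manip
def snap(n,tag):
    im,d=manip.get_image(n); np.savez(f'pics/{tag}.npz',im=im,d=d); cv2.imwrite(f'pics/{tag}.png',im[:,:,::-1]); return im,d
def world(n,d,u,v,z=None):
    """pixel -> world using depth, or plane z"""
    c=manip.camera_model(n); K=np.array([[c['fx'],0,c['cx']],[0,c['fy'],c['cy']],[0,0,1]])
    p=cv2.undistortPoints(np.array([[[u,v]]],float),K,np.array([c['k1'],0,0,0.]),criteria=None) if 0 else None
    x=(u-c['cx'])/c['fx']; y=(v-c['cy'])/c['fy']; a,b=x,y
    for _ in range(20):
        s=1+c['k1']*(a*a+b*b); a,b=x/s,y/s
    T=np.linalg.inv(c['camera_from_world'])
    ray=T[:3,:3]@np.array([a,b,1]); o=T[:3,3]
    t=(z-o[2])/ray[2] if z is not None else d[int(round(v)),int(round(u))]
    return o+t*ray
E
python3 - <<'E'
from h import *
print(manip.observe())
for n in('scene','top'):
    snap(n,n+'0'); c=manip.camera_model(n); print(n,{k:c[k] for k in c if k!='camera_from_world'}); print(np.linalg.inv(c['camera_from_world']).round(3))
a=np.hstack([cv2.imread('pics/scene0.png'),cv2.imread('pics/top0.png')])
E
```

```text
{'t': 0.0, 'joint_pos': array([-1.17297691e+00,  4.23829252e-01,  1.63070310e+00, -1.03171001e-05,
        1.08861356e+00, -1.90049051e-02]), 'joint_vel': array([ 0.0006294 , -0.00018612, -0.00192802, -0.00233777,  0.00120984,
       -0.0002846 ]), 'joint_efforts': array([-1.66329417e-03, -5.44618070e+01, -2.73666072e+01,  6.42539305e-02,
        2.27439415e-02, -1.36719823e-04]), 'tcp_pos': array([ 0.25283369, -0.57095276,  0.2219038 ]), 'tool_rot': array([-7.61878281e-04,  9.78359891e-01,  2.06908965e-01, -1.50707789e-04]), 'force': array([ 0.88946745, -0.11182406, -0.57111252]), 'moment': array([ 0.06442487, -0.02317172, -0.01852282]), 'opening': 0.08761820637376662}
scene {'fx': 428.1886467794531, 'fy': 428.1886467794531, 'cx': 286.68141353571974, 'cy': 212.02291663361353, 'k1': -0.04331655866057761}
[[ 0.822  0.467 -0.326  0.903]
 [ 0.57  -0.672  0.473 -0.475]
 [ 0.002 -0.575 -0.818  0.914]
 [ 0.     0.     0.     1.   ]]
top {'fx': 469.42771698085767, 'fy': 469.42771698085767, 'cx': 285.1980983701021, 'cy': 213.54562227969447, 'k1': -0.12745082661375495}
[[ 4.000e-03 -9.870e-01  1.620e-01  3.400e-01]
 [-1.000e+00 -3.000e-03  1.000e-03  1.700e-02]
 [-1.000e-03 -1.620e-01 -9.870e-01  1.442e+00]
 [ 0.000e+00  0.000e+00  0.000e+00  1.000e+00]]
```

View pics/scene0.png

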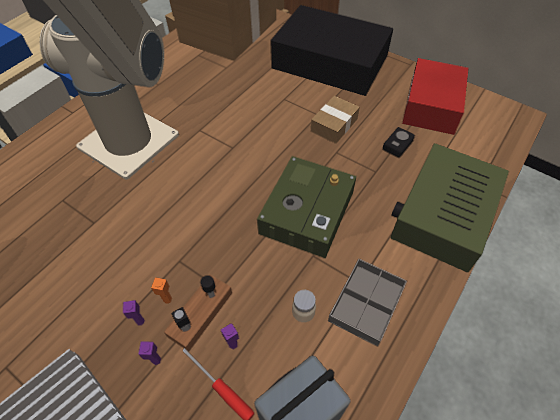

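View pics/top0.png

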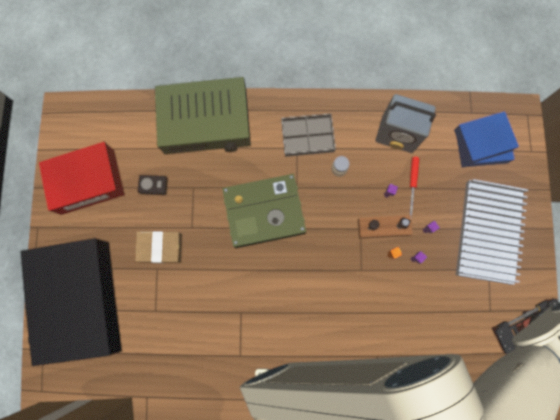

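The scene shows the rack with two black tools, at scene (180,318) / top (405,223) and scene (208,285) / top (374,225). It also shows orange and purple look-alikes, and the case with its well at scene (292,203) / top (276,217). I'll enlarge both tools and the well to confirm which is which.

```bash
python3 - <<'E'
from h import *
s=np.load('pics/scene0.npz');t=np.load('pics/top0.npz')
def crop(im,u0,v0,u1,v1,w,h): return cv2.resize(np.ascontiguousarray(im[v0:v1,u0:u1,::-1]),(w,h),interpolation=cv2.INTER_CUBIC)
A=crop(s['im'],150,265,240,355,400,300*4//4) if 0 else crop(s['im'],150,265,250,340,400,300)
B=crop(t['im'],350,195,430,255,400,300)
C=crop(s['im'],250,150,370,240,400,300)
D=crop(t['im'],220,170,308,236+14,400,364)[:300]
cv2.imwrite('pics/c1.png',np.vstack([np.hstack([A,B]),np.hstack([C,D])]))
for n,d,pts in(('scene',s['d'],[(180,314),(208,281),(292,203),(284,195),(160,284)]),('top',t['d'],[(405,223),(374,225),(276,217),(260,200),(390,225),(396,253)])):
    for p in pts: print(n,p,world(n,d,*p).round(4))
E
```

```text
scene (180, 314) [ 0.5441 -0.3299  0.0988]
scene (208, 281) [ 0.5398 -0.2403  0.0923]
scene (292, 203) [0.5501 0.0603 0.0424]
scene (284, 195) [0.5299 0.054  0.0673]
scene (160, 284) [ 0.459  -0.303   0.0883]
top (405, 223) [ 0.5338 -0.33    0.1008]
top (374, 225) [ 0.529  -0.2404  0.0916]
top (276, 217) [0.5568 0.0461 0.0593]
top (260, 200) [0.6056 0.0937 0.0727]
top (390, 225) [ 0.5378 -0.3016  0.0296]
top (396, 253) [ 0.4476 -0.304   0.0868]
```

View pics/c1.png

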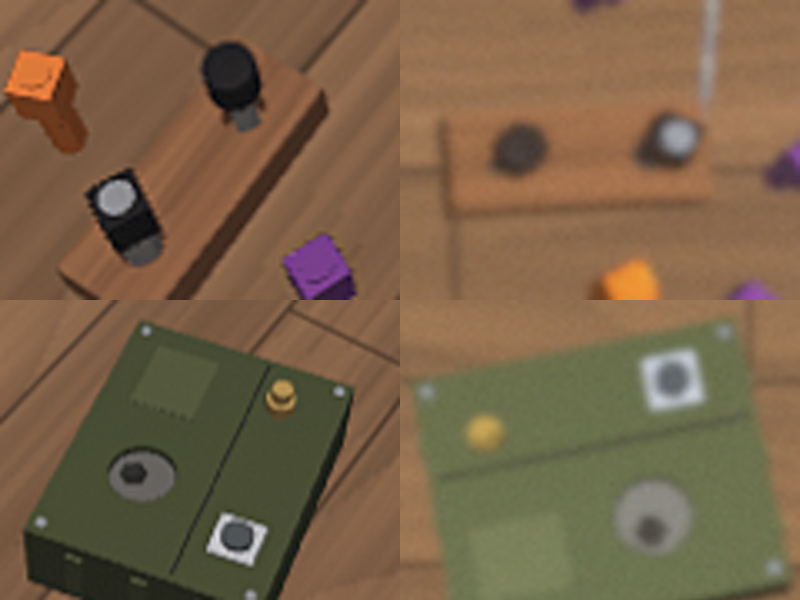

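The hex key is the tool at scene (180,314) / top (405,223): it has a black square grip with a grey cap and stands in the rack. The one at scene (208,281) has a round grip, so it is the driver, and the orange and purple ones are decoys. The well and its dark socket are visible at scene (292,203). Next I'll get poses from both depth clouds.

```bash
cat >> h.py <<'E'
def cloud(n,d):
    c=manip.camera_model(n); v,u=np.mgrid[:420,:560]
    x=(u-c['cx'])/c['fx']; y=(v-c['cy'])/c['fy']; a,b=x.copy(),y.copy()
    for _ in range(20):
        s=1+c['k1']*(a*a+b*b); a,b=x/s,y/s
    T=np.linalg.inv(c['camera_from_world'])
    return np.stack([a*d,b*d,d],-1)@T[:3,:3].T+T[:3,3]
def proj(n,P):
    c=manip.camera_model(n); q=np.asarray(P)@c['camera_from_world'][:3,:3].T+c['camera_from_world'][:3,3]
    a=q[...,:2]/q[...,2:]; a=a*(1+c['k1']*(a**2).sum(-1,keepdims=True)); return a*[c['fx'],c['fy']]+[c['cx'],c['cy']]
E
python3 - <<'E'
from h import *
def rect(p):
    (c,s,a)=cv2.minAreaRect((p*1000).astype(np.float32)); return np.round(c,1),np.round(s,1),round(a,1)
for n in('scene','top'):
    f=np.load(f'pics/{n}0.npz'); P=cloud(n,f['d']); X,Y,Z=np.moveaxis(P,-1,0)
    m=(abs(X-.58)<.17)&(abs(Y-.06)<.17)&(Z>.066)&(Z<.08); print(n,'case',rect(P[m][:,:2]),np.median(Z[m]),m.sum())
    w=(np.hypot(X-.553,Y-.05)<.045)&(Z<.066)&(f['d']>0)
    print(' well',P[w].mean(0).round(4),w.sum(), rect(P[w][:,:2]))
    k=(np.hypot(X-.538,Y+.33)<.03)&(Z>.089); print(' keytop',P[k].mean(0).round(4),np.median(Z[k]),rect(P[k][:,:2]),k.sum())
    k=(np.hypot(X-.538,Y+.33)<.035)&(Z>.06);print(' keygrip',rect(P[k][:,:2]))
    k=(abs(X-.53)<.06)&(abs(Y+.285)<.11)&(Z>.028)&(Z<.042); print(' rack',rect(P[k][:,:2]),np.median(Z[k]))
f=np.load('pics/scene0.npz')['im'][:,:,::-1]; t=np.load('pics/top0.npz')['im'][:,:,::-1]
def crop(im,u0,v0,w,h,k): return cv2.resize(np.ascontiguousarray(im[v0:v0+h,u0:u0+w]),(w*k,h*k),interpolation=cv2.INTER_CUBIC)
cv2.imwrite('pics/c2.png',np.vstack([np.hstack([crop(f,160,300,40,30,10),crop(t,385,208,40,30,10)]),np.hstack([crop(f,272,187,40,30,10),crop(t,256,202,40,30,10)])]))
E
```

```text
scene case (array([582.1,  82.6]), array([180.8, 222.9]), 11.9) 0.06843440624592667 4607
 well [0.5546 0.0532 0.0576] 280 (array([549.7,  53.8]), array([79.1, 72.3]), 56.1)
 keytop [ 0.543  -0.3312  0.0954] 0.09543181886184748 (array([ 541. , -330.4]), array([26. , 27.7]), 66.6) 170
 keygrip (array([ 541.1, -330.6]), array([26.2, 28.4]), 65.8)
 rack (array([ 538.6, -286.4]), array([ 62.3, 161.2]), 3.7) 0.03291639215813058
top case (array([578.8,  83. ]), array([181.3, 220.3]), 12.0) 0.07010488197133502 3722
 well [0.5569 0.049  0.059 ] 270 (array([550.2,  51. ]), array([83.5, 80.3]), 83.9)
 keytop [ 0.5365 -0.3313  0.0961] 0.09609979535482038 (array([ 537., -332.]), array([26.4, 26.7]), 67.1) 82
 keygrip (array([ 536.9, -331.4]), array([26.9, 26.7]), 64.9)
 rack (array([ 534.5, -286.8]), array([ 61.8, 164.8]), 2.9) 0.0338901206840454
```

View pics/c2.png

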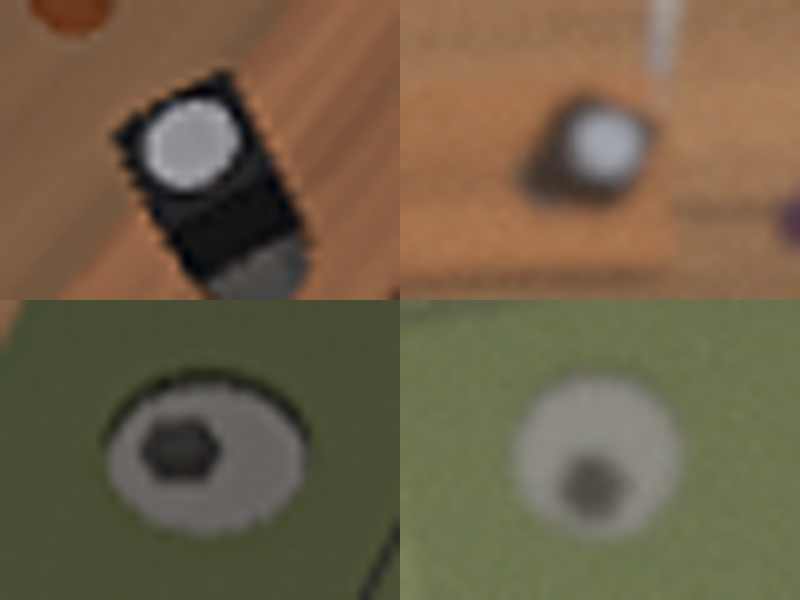

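```bash
python3 - <<'E'
from h import *
for n,w,s in(('scene',(292.1,201.7),(289.5,201.4)),('top',(275.2,217.2),(274.7,220.3))):
    W=world(n,None,*w,z=.07);S=world(n,None,*s,z=.06); print(n,W.round(4),S.round(4))
    a=np.deg2rad(12); R=np.array([[np.cos(a),np.sin(a)],[-np.sin(a),np.cos(a)]]); print(' offset own',(R@(S-W)[:2]*1000).round(1))
from scipy.spatial.transform import Rotation as Ro
q=manip.observe()['tool_rot']; print(Ro.from_quat(q[[1,2,3,0]]).as_matrix().round(3))
E
```

```text
scene [0.5592 0.0467 0.07  ] [0.5494 0.05   0.06  ]
 offset own [-9.   5.2]
top [0.5545 0.0483 0.07  ] [0.5467 0.0499 0.06  ]
 offset own [-7.3  3.2]
[[ 0.914  0.405 -0.001]
 [ 0.405 -0.914  0.001]
 [ 0.    -0.001 -1.   ]]
```

Emit:
servo_tool --pt "0 0 0 4.48 -1.29 0.5 0.7" --pt "0 0 0 4.48 -1.29 0.5 0.7" --pt "0 0 0 4.48 -1.29 0.5 0.7" --pt "0 0 0 4.48 -1.29 0.5 0.7" --pt "0 0 0 4.48 -1.29 0.5 0.7" --pt "0 0 0 4.48 -1.29 0.5 0.7" --pt "0 0 0 4.48 -1.29 0.5 0.7" --pt "0 0 0 4.48 -1.29 0.5 0.7" --grip_force 30

```text
t: 0.9
tcp_pos: [0.54, -0.3304, 0.1822]
tool_rot: [-0.0, 0.978, 0.207, -0.0]
force: [0.1, -1.1, 0.2]
opening: 0.0614
```

Emit:
servo_tool --pt "0 0 -0.12 0 0 0.5 0.7" --pt "0 0 -0.12 0 0 0.5 0.7" --pt "0 0 -0.12 0 0 0.5 0.7" --pt "0 0 -0.12 0 0 0.5 0.7" --pt "0 0 -0.12 0 0 0.5 0.7" --pt "0 0 -0.12 0 0 0.5 0.7" --pt "0 0 0 0 0 0 0.7" --pt "0 0 0 0 0 0 0.7"

```text
t: 1.7
tcp_pos: [0.5388, -0.3319, 0.1524]
tool_rot: [-0.0, 0.844, 0.537, -0.0]
force: [0.1, -0.6, 0.1]
opening: 0.0614
```

```bash
cat >> h.py <<'E'
from scipy.spatial.transform import Rotation as Ro
def pose():
    o=manip.observe(); q=o['tool_rot']; R=Ro.from_quat(q[[1,2,3,0]]).as_matrix(); return o,R
def go(x,y,z,psi=None):
    """print tool-frame shift (cm) and turns to reach world target"""
    o,R=pose(); s=R.T@(np.array([x,y,z])-o['tcp_pos'])*100
    yaw=np.degrees(np.arctan2(R[1,0],R[0,0]))
    print('t',round(o['t'],2),'tcp',o['tcp_pos'].round(4),'psi',yaw.round(2),'tilt',R[:2,2].round(3),'F',o['force'].round(1),'q6',o['joint_pos'][5].round(2),'open',round(o['opening'],4))
    print('shift tool cm',s.round(2),'turn z',None if psi is None else round(-np.radians((psi-yaw+180)%360-180),3))
E
python3 -c "
from h import *
go(.539,-.331,.060,66)"
```

```text
t 1.7 tcp [ 0.5388 -0.3319  0.1524] psi 64.95 tilt [-0.001  0.   ] F [ 0.1 -0.6  0.1] q6 -0.13 open 0.0614
shift tool cm [ 0.09 -0.01  9.24] turn z -0.018
```

Emit:
servo_tool --pt "0 0 -0.018 0.05 0 2.0 0.7" --pt "0 0 0 0 0 2.0 0.7" --pt "0 0 0 0 0 2.0 0.7" --pt "0 0 0 0 0 2.0 0.7" --pt "0 0 0 0 0 1.2 0.7" --pt "0 0 0 0 0 0 0.7" --pt "0 0 0 0 0 0 0.3" --pt "0 0 0 0 0 0 0.2" --grip_force 25

```text
t: 2.5
tcp_pos: [0.5399, -0.332, 0.0618]
tool_rot: [0.001, 0.838, 0.546, 0.0]
force: [-0.3, 0.1, -0.3]
opening: 0.0489
```

Emit:
servo_tool --pt "0 0 0 0 0 0 0.1" --pt "0 0 0 0 0 0 0.1" --pt "0 0 0 0 0 0 0.1" --pt "0 0 0 0 0 0 0.1" --pt "0 0 0 0 0 0 0.1" --pt "0 0 0 0 0 0 0.1" --pt "0 0 0 0 0 0 0.1" --pt "0 0 0 0 0 0 0.1"

```text
t: 3.3
tcp_pos: [0.5394, -0.3317, 0.0612]
tool_rot: [0.0, 0.838, 0.546, 0.0]
force: [-0.8, 1.1, 6.0]
opening: 0.0256
```

```bash
python3 -c "
from h import *
go(.70,-.40,.45,66)"
```

```text
t 3.3 tcp [ 0.5394 -0.3317  0.0612] psi 66.16 tilt [ 0.001 -0.   ] F [-0.8  1.1  6. ] q6 -0.15 open 0.0256
shift tool cm [  0.24  17.47 -38.87] turn z 0.003
```

Emit:
servo_tool --pt "0 0 0 0 0 -1 0.1" --pt "0 0 0 0 0 -3 0.1" --pt "0 0 0 0 0 -4 0.1" --pt "0 0 0 0 0 -4 0.1" --pt "0 0 0 0 3 -4 0.1" --pt "0 0 0 0 3 -4 0.1" --pt "0 0 0 0 3 -4 0.1" --pt "0 0 0 0 2 -2 0.1"

```text
t: 4.1
tcp_pos: [0.6421, -0.3771, 0.3257]
tool_rot: [0.003, 0.838, 0.546, 0.001]
force: [1.2, -0.5, -1.3]
opening: 0.0263
```

```bash
python3 - <<'E'
from h import *
go(.55,.05,.2,66)
im,d=snap('scene','s1'); o,R=pose()
p=o['tcp_pos']+R@[0,0,-.019]
a=proj('scene',[p,p-[0,0,.071]]);print(a)
c=a.mean(0).astype(int); u,v=c[0]-35,c[1]-30
cv2.imwrite('pics/c3.png',cv2.resize(im[v:v+60,u:u+80,::-1].copy(),(800,600),interpolation=cv2.INTER_CUBIC)); print(u,v)
E
```

```text
t 4.1 tcp [ 0.6421 -0.3771  0.3257] psi 66.17 tilt [ 0.005 -0.003] F [ 1.2 -0.5 -1.3] q6 -0.13 open 0.0263
shift tool cm [ 35.36 -25.75  12.39] turn z 0.003
[[173.40608103 312.96339188]
 [183.45462605 330.56368559]]
143 291
```

View pics/c3.png

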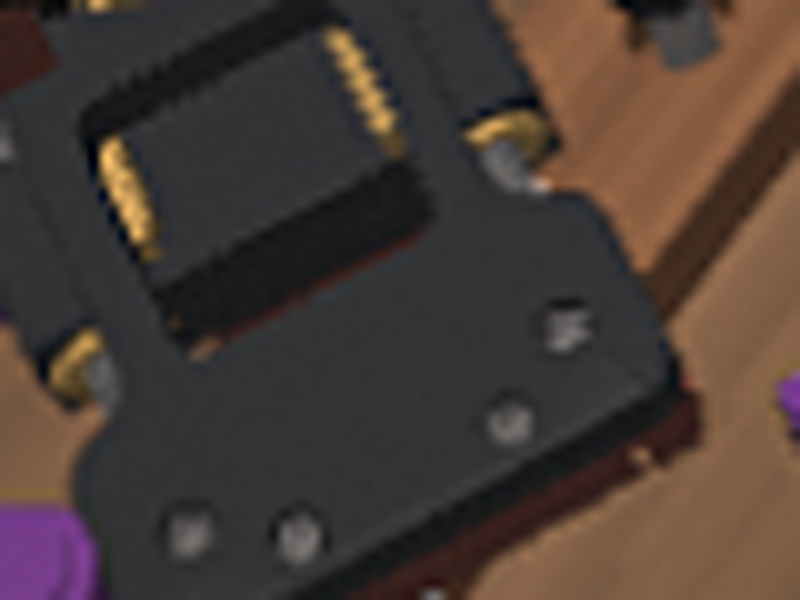

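The gripper hides the shank from here. I'll carry the key to the case and turn it so the scene camera looks along the tool's x axis, under the body.

Emit:
servo_tool --pt "0 0 0 4.0 -2.9 1.0 0.1" --pt "0 0 0 4.0 -2.9 1.0 0.1" --pt "0 0 0 4.0 -2.9 1.0 0.1" --pt "0 0 0 4.0 -2.9 1.0 0.1" --pt "0 0 0 4.0 -2.9 1.0 0.1" --pt "0 0 0 4.0 -2.9 1.0 0.1" --pt "0 0 0 4.0 -2.9 1.0 0.1" --pt "0 0 0 3.3 -2.4 1.0 0.1"

```text
t: 4.95
tcp_pos: [0.557, 0.0015, 0.2402]
tool_rot: [-0.001, 0.838, 0.546, -0.001]
force: [1.4, 0.3, -2.0]
opening: 0.026
```

Emit:
servo_tool --pt "0 0 -0.126 0 0 0 0.1" --pt "0 0 -0.126 0 0 0 0.1" --pt "0 0 -0.126 0 0 0 0.1" --pt "0 0 -0.126 0 0 0 0.1" --pt "0 0 -0.126 0 0 0 0.1" --pt "0 0 -0.126 0 0 0 0.1" --pt "0 0 -0.126 0 0 0 0.1" --pt "0 0 -0.126 0 0 0 0.1"

```text
t: 5.75
tcp_pos: [0.5578, -0.0007, 0.2404]
tool_rot: [-0.001, 0.468, 0.884, -0.0]
force: [-0.2, 0.5, -0.9]
opening: 0.026
```

```bash
python3 - <<'E'
from h import *
go(.548,.05,.2,120)
im,d=snap('scene','s2'); o,R=pose()
p=o['tcp_pos']+R@[0,0,-.019]
a=proj('scene',[p,p-[0,0,.071]]);print(a)
c=a[1].astype(int); u,v=c[0]-28,c[1]-24
A=cv2.resize(im[v:v+40,u:u+50,::-1].copy(),(500,400),interpolation=cv2.INTER_CUBIC); print(u,v)
# socket hexagon angle fit on first scene picture
g=np.load('pics/scene0.npz')['im'].astype(float).mean(2); K=8
u0,v0,w,h=276,190,30,24; G=g[v0:v0+h,u0:u0+w]
# floor mask: unshaded
from scipy.optimize import minimize
def render(cx,cy,ang,af=19.6e-3):
    t=np.radians(ang+30+60*np.arange(6)); r=af/2/np.cos(np.pi/6)
    P=np.c_[cx+r*np.cos(t),cy+r*np.sin(t),np.full(6,.06)]; q=proj('scene',P)-[u0,v0]
    m=np.zeros((h*K,w*K),np.uint8); cv2.fillPoly(m,[np.round(((q+.5)*K-.5)*16).astype(int)],255,lineType=cv2.LINE_AA,shift=4)
    return cv2.GaussianBlur(cv2.resize(m/255.,(w,h),interpolation=cv2.INTER_AREA),(0,0),.5)
vv,uu=np.mgrid[:h,:w]; near=np.hypot(uu+u0-289.5,(vv+v0-201.4)*1.2)<6.5
hi=np.median(G[near&(G>80)]) if (G[near]>80).any() else G.max(); lo=np.percentile(G[near],8); print('lo hi',lo,hi)
for ang in range(-15,46,5):
    f=lambda p:(((hi+(lo-hi)*render(p[0]/1000,p[1]/1000,ang)-G)[near])**2).mean()
    r=minimize(f,[549.4,50.0],method='Nelder-Mead',options=dict(initial_simplex=[[549.4,50],[551,50],[549.4,51.5]],xatol=.05)); print(ang,r.x.round(1),r.fun.round(1))
B=cv2.resize(np.load('pics/scene0.npz')['im'][188:216,276:296+15,::-1].copy(),(500,400),interpolation=cv2.INTER_LANCZOS4)
cv2.imwrite('pics/c4.png',A)
E
```

```text
t 5.75 tcp [ 0.5578 -0.0007  0.2404] psi 124.21 tilt [-0.002  0.   ] F [-0.2  0.5 -0.9] q6 -0.62 open 0.026
shift tool cm [4.74 2.05 4.04] turn z 0.074
[[279.54272348 161.5445802 ]
 [279.92973063 183.44708159]]
251 159
lo hi 39.0 100.0
-15 [550.   49.6] 65.7
-10 [550.2  49.5] 63.2
-5 [550.   49.5] 57.2
0 [550.   49.6] 51.5
5 [550.   49.4] 46.5
10 [550.   49.5] 48.6
15 [549.8  49.6] 53.2
20 [550.   49.5] 56.3
25 [550.   49.6] 62.3
30 [550.1  49.6] 69.1
35 [550.3  49.7] 72.0
40 [549.9  49.9] 74.2
45 [550.   49.6] 65.7
```

View pics/c4.png

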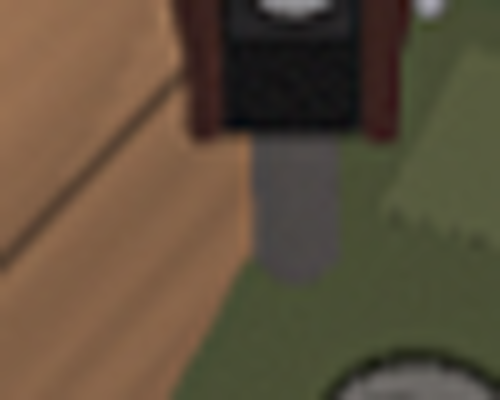

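The shank (crop x 250–342, against the grip at 222–362) spans about 0.66 of the grip's width. That suggests I'm seeing it across flats, with the flats facing the jaws. I'll check that with the column profile.

```bash
python3 - <<'E'
from h import *
im=np.load('pics/s2.npz')['im'].astype(float)
print(im[174:184,272:290].mean(2).round(0).astype(int))
print(im[174:184,272:290].mean(0).round(0).astype(int).T)
print(im[168:171,268:292].mean((0,2)).round())
E
```

```text
[[103 105 106 108  80  73  75  74  77  78  78  77  74  69  70  70  70  71]
 [102 103 102 102  77  72  72  73  74  75  75  76  74  70  68  69  68  68]
 [103 102  99 100  75  72  71  74  74  74  74  75  72  68  67  69  68  68]
 [101  99  96  99  75  70  72  73  74  73  75  74  70  68  68  69  68  67]
 [ 99  97  96 100  78  72  72  72  75  74  74  75  71  67  68  68  67  74]
 [ 97  96  96 102  84  72  72  73  75  74  75  73  74  68  68  68  67  77]
 [ 94  96 100 105  84  72  71  72  74  73  73  74  73  68  68  67  68  73]
 [ 96  99 103 107  84  71  71  73  73  73  73  74  73  69  68  69  68  68]
 [ 98 101 104 107  83  71  72  71  72  73  73  73  73  68  69  68  68  68]
 [102 104 105 106  84  72  71  72  71  73  74  73  74  69  68  68  68  69]]
[[131 131 133 139  92  74  75  76  77  77  78  78  76  73  74  74  73  76]
 [ 97  97  98 100  78  71  71  72  73  73  73  73  74  78  79  79  78  81]
 [ 71  72  72  72  71  70  70  70  72  72  72  73  69  54  52  53  52  54]]
[107.  82.  44.  39.  43.  28.  19.  20.  21.  21.  23.  21.  21.  19.
  22.  20.  21.  20.  19.  36.  41.  39.  38.  68.]
```

The width is 8.5 px against 8.4 predicted across flats (9.7 across corners), so the key's x axis is along the jaws. The socket flats fit at about +6°, so I'll go in at psi 96°.

Emit:
servo_tool --pt "0 0 0 1.2 0.5 1 0.1" --pt "0 0 0 1.2 0.5 1 0.1" --pt "0 0 0 1.2 0.5 1 0.1" --pt "0 0 0 1.14 0.5 1 0.1" --pt "0 0 0.123 0 0 1 0.1" --pt "0 0 0.123 0 0 1 0.1" --pt "0 0 0.123 0 0 1 0.1" --pt "0 0 0.123 0 0 1 0.1"

```text
t: 6.6
tcp_pos: [0.5488, 0.0509, 0.16]
tool_rot: [-0.0, 0.673, 0.74, -0.0]
force: [-0.4, 0.0, -2.1]
opening: 0.0258
```

Emit:
servo_tool --pt "0 0 0 0 0 1 0.1" --pt "0 0 0 0 0 1 0.1" --pt "0 0 0 0 0 1 0.1" --pt "0 0 0 0 0 0.5 0.1" --pt "0 0 0 0 0 0 0.1" --pt "0 0 0 0 0 0 0.1" --pt "0 0 0 0 0 0 0.1" --pt "0 0 0 0 0 0 0.1"

```text
t: 7.4
tcp_pos: [0.5497, 0.0497, 0.1267]
tool_rot: [0.0, 0.671, 0.742, 0.0]
force: [-0.3, 0.4, -1.0]
opening: 0.026
```

```bash
python3 - <<'E'
from h import *
go(.548,.0495,.113,96)
im,d=snap('scene','s3'); o,R=pose()
p=o['tcp_pos']-[0,0,.052]; print(proj('scene',[p,[.548,.0495,.06]]))
A=im[180:216,270:318,::-1].copy()
t,_=snap('top','t3')
cv2.imwrite('pics/c5.png',cv2.resize(A,(720,540),interpolation=cv2.INTER_CUBIC))
E
```

```text
t 7.4 tcp [0.5497 0.0497 0.1267] psi 95.73 tilt [0.001 0.   ] F [-0.3  0.4 -1. ] q6 -0.03 open 0.026
shift tool cm [-0.01 -0.17  1.37] turn z -0.005
[[289.60904572 197.9507694 ]
 [288.94265762 201.27726359]]
```

View pics/c5.png

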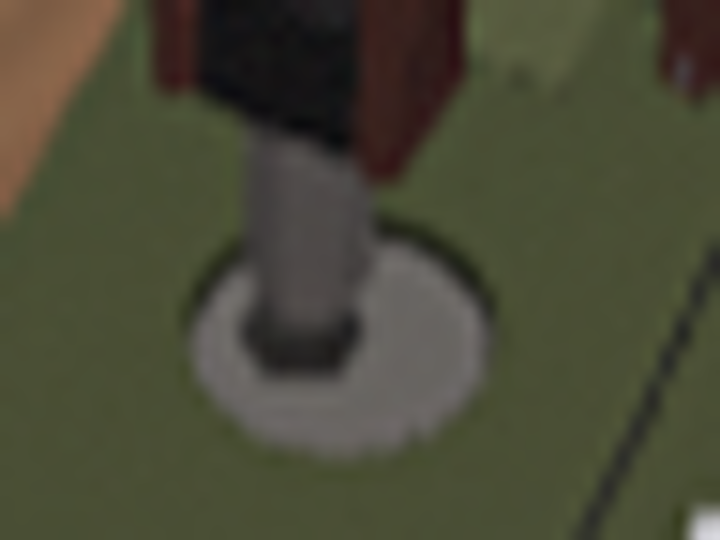

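The key hangs above the socket: the shank is at crop x 304 and the socket at x 301. I'll move to the averaged estimate and lower gently.

Emit:
servo_tool --pt "0 0 0 0 -0.17 0 0.1" --pt "0 0 0 0 0 0.3 0.1" --pt "0 0 0 0 0 0.3 0.1" --pt "0 0 0 0 0 0.3 0.1" --pt "0 0 0 0 0 0.2 0.1" --pt "0 0 0 0 0 0.2 0.1" --pt "0 0 0 0 0 0.1 0.1" --pt "0 0 0 0 0 0 0.1"

```text
t: 8.3
tcp_pos: [0.5476, 0.0496, 0.112]
tool_rot: [-0.0, 0.671, 0.742, -0.0]
force: [0.8, -0.5, -1.2]
opening: 0.0261
```

Emit:
servo_tool --pt "0 0 0 0 0 0.1 0.1" --pt "0 0 0 0 0 0.1 0.1" --pt "0 0 0 0 0 0 0.1" --pt "0 0 0 0 0 0.05 0.1" --pt "0 0 0 0 0 0.05 0.1" --pt "0 0 0 0 0 0 0.1" --pt "0 0 0 0 0 0 0.1" --pt "0 0 0 0 0 0 0.1"

```text
t: 9.1
tcp_pos: [0.5477, 0.0496, 0.1093]
tool_rot: [0.0, 0.671, 0.742, 0.0]
force: [1.3, 0.0, -1.2]
opening: 0.0259
```

Emit:
servo_tool --pt "0 0 0 0 0 0.1 0.1" --pt "0 0 0 0 0 0.1 0.1" --pt "0 0 0 0 0 0 0.1" --pt "0 0 0 0 0 0.1 0.1" --pt "0 0 0 0 0 0 0.1" --pt "0 0 0 0 0 0 0.1" --pt "0 0 0 0 0 0 0.1" --pt "0 0 0 0 0 0 0.1"

```text
t: 9.9
tcp_pos: [0.5477, 0.0496, 0.1063]
tool_rot: [0.0, 0.671, 0.742, 0.0]
force: [0.1, 0.2, -1.5]
opening: 0.0258
```

Emit:
servo_tool --pt "0 0 0 0 0 0.1 0.1" --pt "0 0 0 0 0 0.1 0.1" --pt "0 0 0 0 0 0.1 0.1" --pt "0 0 0 0 0 0.1 0.1" --pt "0 0 0 0 0 0.1 0.1" --pt "0 0 0 0 0 0 0.1" --pt "0 0 0 0 0 0 0.1" --pt "0 0 0 0 0 0 0.1"

```text
t: 10.7
tcp_pos: [0.5477, 0.0496, 0.1013]
tool_rot: [0.0, 0.671, 0.742, -0.0]
force: [0.0, 0.2, -2.0]
opening: 0.026
```

Emit:
servo_tool --pt "0 0 0 0 0 0.1 0.1" --pt "0 0 0 0 0 0.1 0.1" --pt "0 0 0 0 0 0 0.1" --pt "0 0 0 0 0 0.1 0.1" --pt "0 0 0 0 0 0 0.1" --pt "0 0 0 0 0 0 0.1" --pt "0 0 0 0 0 0 0.1" --pt "0 0 0 0 0 0 0.1"

```text
t: 11.5
tcp_pos: [0.5477, 0.0496, 0.0983]
tool_rot: [0.0, 0.671, 0.742, 0.0]
force: [0.4, 0.4, -1.2]
opening: 0.0256
```

Emit:
servo_tool --pt "0 0 0 0 0 0.1 0.1" --pt "0 0 0 0 0 0 0.1" --pt "0 0 0 0 0 0 0.1" --pt "0 0 0 0 0 0.05 0.1" --pt "0 0 0 0 0 0 0.1" --pt "0 0 0 0 0 0 0.1" --pt "0 0 0 0 0 0 0.1" --pt "0 0 0 0 0 0 0.1"

```text
t: 12.3
tcp_pos: [0.5477, 0.0496, 0.0969]
tool_rot: [0.0, 0.671, 0.742, 0.0]
force: [0.1, 0.6, 2.4]
opening: 0.0259
```

Contact came at TCP z 0.097, which is the predicted seated height. Starting the first quarter turn.

Emit:
servo_tool --pt "0 0 0.1 0 0 0 0.1" --pt "0 0 0.1 0 0 0 0.1" --pt "0 0 0.1 0 0 0 0.1" --pt "0 0 0.1 0 0 0 0.1" --pt "0 0 0.1 0 0 0 0.1" --pt "0 0 0.1 0 0 0 0.1" --pt "0 0 0.1 0 0 0 0.1" --pt "0 0 0.1 0 0 0 0.1"

```text
t: 13.1
tcp_pos: [0.5472, 0.0502, 0.0967]
tool_rot: [-0.001, 0.908, 0.42, -0.0]
force: [-2.4, 2.5, 2.5]
opening: 0.0261
```

```bash
python3 -c "
from h import *
go(.5477,.0496,.097,6); print(pose()[0]['moment'])"
```

```text
t 13.1 tcp [0.5472 0.0502 0.0967] psi 49.65 tilt [-0.001  0.001] F [-2.4  2.5  2.5] q6 0.77 open 0.0261
shift tool cm [-0.01  0.08 -0.03] turn z 0.762
[0.70973956 0.49950522 0.02340826]
```

Emit:
servo_tool --pt "0 0 0.1 0 0 0 0.1" --pt "0 0 0.1 0 0 0 0.1" --pt "0 0 0.1 0 0 0 0.1" --pt "0 0 0.1 0 0 0 0.1" --pt "0 0 0.1 0 0 0 0.1" --pt "0 0 0.1 0 0 0 0.1" --pt "0 0 0.1 0 0 0 0.1" --pt "0 0 0.06 0 0 0 0.1"

```text
t: 13.9
tcp_pos: [0.5468, 0.0507, 0.0966]
tool_rot: [-0.001, 0.999, 0.053, -0.001]
force: [-3.1, 6.9, 2.5]
opening: 0.0256
```

```bash
python3 -c "
from h import *
go(.5477,.0496,.097,6); print(pose()[0]['moment'])"
```

```text
t 13.9 tcp [0.5468 0.0507 0.0966] psi 6.11 tilt [-0.002  0.002] F [-3.1  6.9  2.5] q6 1.53 open 0.0256
shift tool cm [ 0.07  0.12 -0.04] turn z 0.002
[1.57176112 0.69577747 0.0827568 ]
```

Emit:
servo_tool --pt "0 0 0 -0.07 -0.12 0 0.1" --pt "0 0 0 0 0 0 0.1" --pt "0 0 0 0 0 0 0.55" --pt "0 0 0 0 0 0 0.55" --pt "0 0 0 0 0 0 0.55" --pt "0 0 0 0 0 0 0.55" --pt "0 0 0 0 0 0 0.55" --pt "0 0 0 0 0 0 0.55"

```text
t: 14.7
tcp_pos: [0.5469, 0.0507, 0.0967]
tool_rot: [0.0, 0.998, 0.055, 0.0]
force: [0.1, -0.2, -0.2]
opening: 0.048
```

Emit:
servo_tool --pt "0 0 -0.14 0 0 0 0.55" --pt "0 0 -0.14 0 0 0 0.55" --pt "0 0 -0.14 0 0 0 0.55" --pt "0 0 -0.14 0 0 0 0.55" --pt "0 0 -0.14 0 0 0 0.55" --pt "0 0 -0.14 0 0 0 0.55" --pt "0 0 -0.14 0 0 0 0.55" --pt "0 0 -0.14 0 0 0 0.55"

```text
t: 15.5
tcp_pos: [0.5469, 0.0507, 0.0967]
tool_rot: [0.0, 0.815, 0.58, -0.0]
force: [-0.3, -0.3, -1.3]
opening: 0.0481
```

```bash
python3 - <<'E'
from h import *
go(.5468,.0507,.097,96)
im,d=snap('scene','s4')
P=cloud('scene',d); X,Y,Z=np.moveaxis(P,-1,0)
k=(np.hypot(X-.549,Y-.05)<.02)&(Z>.118); print(k.sum(),P[k].mean(0), np.median(Z[k]),cv2.minAreaRect((P[k][:,:2]*1000).astype(np.float32)))
cv2.imwrite('pics/c6.png',cv2.resize(im[160:220,255:335,::-1].copy(),(800,600),interpolation=cv2.INTER_CUBIC))
E
```

```text
t 15.5 tcp [0.5469 0.0507 0.0967] psi 70.85 tilt [ 0. -0.] F [-0.3 -0.3 -1.3] q6 0.41 open 0.0481
shift tool cm [-0.   -0.01 -0.03] turn z -0.439
377 [0.5526281  0.04810322 0.36777274] 0.4457601817866279 ((548.9210205078125, 49.88743591308594), (38.619346618652344, 37.99392318725586), 73.58525848388672)
```

View pics/c6.png

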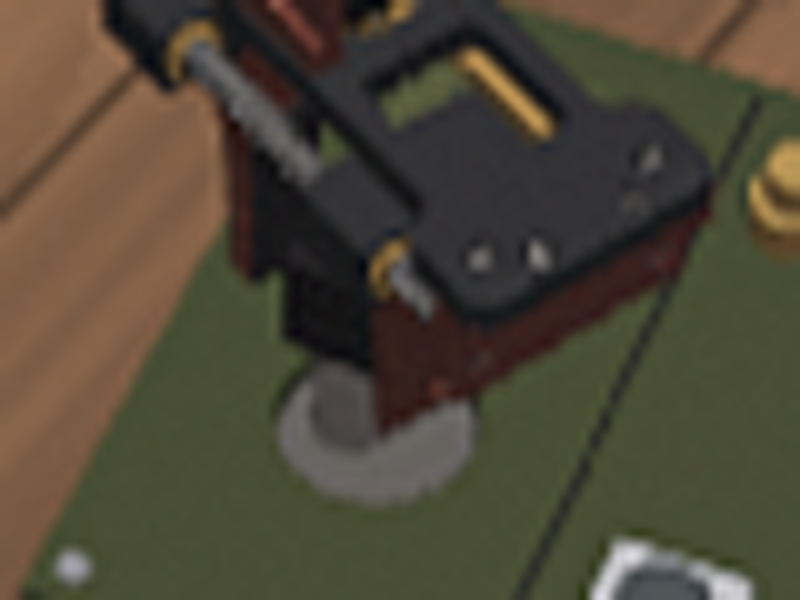

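The key stands seated in the socket (crop about 345,390) with the gripper open around it. I'll finish the regrip at 90°.

Emit:
servo_tool --pt "0 0 -0.14 0 0 0 0.55" --pt "0 0 -0.14 0 0 0 0.55" --pt "0 0 -0.14 0 0 0 0.55" --pt "0 0 -0.02 0 0 0 0.55" --pt "0 0 0 0 0 0 0.1" --pt "0 0 0 0 0 0 0.1" --pt "0 0 0 0 0 0 0.1" --pt "0 0 0 0 0 0 0.1"

```text
t: 16.35
tcp_pos: [0.5474, 0.0508, 0.0968]
tool_rot: [0.0, 0.671, 0.741, 0.0]
force: [1.1, 1.7, -1.4]
opening: 0.0257
```

Emit:
servo_tool --pt "0 0 0 0 0 0 0.1" --pt "0 0 0 0 0 0 0.1" --pt "0 0 0 0 0 0 0.1" --pt "0 0 0 0 0 0 0.1" --pt "0 0 0.05 0 0 0 0.1" --pt "0 0 0.05 0 0 0 0.1" --pt "0 0 0.05 0 0 0 0.1" --pt "0 0 0.05 0 0 0 0.1"

```text
t: 17.15
tcp_pos: [0.5472, 0.0508, 0.0969]
tool_rot: [0.0, 0.742, 0.67, 0.0]
force: [2.5, 0.5, -0.9]
opening: 0.0257
```

```bash
python3 -c "
from h import *
go(.5468,.0507,.097,6); print(pose()[0]['moment'])"
```

```text
t 17.15 tcp [0.5472 0.0508 0.0969] psi 84.15 tilt [0.001 0.   ] F [ 2.5  0.5 -0.9] q6 0.17 open 0.0257
shift tool cm [-0.01 -0.04 -0.01] turn z 1.364
[ 0.16656779 -0.71148073  0.02757697]
```

Emit:
servo_tool --pt "0 0 0.1 0 0 0 0.1" --pt "0 0 0.1 0 0 0 0.1" --pt "0 0 0.1 0 0 0 0.1" --pt "0 0 0.1 0 0 0 0.1" --pt "0 0 0.1 0 0 0 0.1" --pt "0 0 0.1 0 0 0 0.1" --pt "0 0 0.1 0 0 0 0.1" --pt "0 0 0.1 0 0 0 0.1"

```text
t: 17.95
tcp_pos: [0.547, 0.051, 0.0969]
tool_rot: [-0.0, 0.945, 0.327, 0.0]
force: [2.5, 2.2, 0.4]
opening: 0.0264
```

```bash
python3 -c "
from h import *
go(.5468,.0507,.097,6); print(pose()[0]['moment'])"
```

```text
t 17.95 tcp [0.547  0.051  0.0969] psi 38.19 tilt [0. 0.] F [2.5 2.2 0.4] q6 0.97 open 0.0264
shift tool cm [-0.03  0.01 -0.01] turn z 0.562
[ 0.44079403 -0.47545778  0.07968033]
```

Emit:
servo_tool --pt "0 0 0.1 0 0 0 0.1" --pt "0 0 0.1 0 0 0 0.1" --pt "0 0 0.1 0 0 0 0.1" --pt "0 0 0.1 0 0 0 0.1" --pt "0 0 0.1 0 0 0 0.1" --pt "0 0 0.06 0 0 0 0.1" --pt "0 0 0 0 0 0 0.1" --pt "0 0 0 0 0 0 0.1"

```text
t: 18.75
tcp_pos: [0.547, 0.0511, 0.0969]
tool_rot: [-0.0, 0.998, 0.056, 0.0]
force: [2.7, 4.5, 0.7]
opening: 0.0259
```

```bash
python3 -c "
from h import *
go(.547,.051,.097,6); print(pose()[0]['moment'])"
```

```text
t 18.75 tcp [0.547  0.0511 0.0969] psi 6.43 tilt [0.    0.001] F [2.7 4.5 0.7] q6 1.53 open 0.0259
shift tool cm [-0.    0.01 -0.01] turn z 0.007
[ 1.00775103 -0.45122762  0.02600193]
```

Now a fresh grip for the last part.

Emit:
servo_tool --pt "0 0 0 0.02 -0.04 0 0.1" --pt "0 0 0 0 0 0 0.55" --pt "0 0 0 0 0 0 0.55" --pt "0 0 0 0 0 0 0.55" --pt "0 0 0 0 0 0 0.55" --pt "0 0 0 0 0 0 0.55" --pt "0 0 -0.12 0 0 0 0.55" --pt "0 0 -0.14 0 0 0 0.55"

```text
t: 19.55
tcp_pos: [0.5469, 0.0511, 0.0967]
tool_rot: [0.0, 0.982, 0.187, -0.0]
force: [-0.6, -0.1, 0.3]
opening: 0.0483
```

Emit:
servo_tool --pt "0 0 -0.14 0 0 0 0.55" --pt "0 0 -0.14 0 0 0 0.55" --pt "0 0 -0.14 0 0 0 0.55" --pt "0 0 -0.14 0 0 0 0.55" --pt "0 0 -0.14 0 0 0 0.55" --pt "0 0 -0.14 0 0 0 0.55" --pt "0 0 -0.14 0 0 0 0.55" --pt "0 0 -0.14 0 0 0 0.55"

```text
t: 20.35
tcp_pos: [0.5469, 0.0511, 0.0967]
tool_rot: [-0.0, 0.733, 0.68, -0.0]
force: [-0.7, -0.6, 0.5]
opening: 0.0484
```

Emit:
servo_tool --pt "0 0 -0.14 0 0 0 0.55" --pt "0 0 -0.05 0 0 0 0.55" --pt "0 0 0 0 0 0 0.1" --pt "0 0 0 0 0 0 0.1" --pt "0 0 0 0 0 0 0.1" --pt "0 0 0 0 0 0 0.1" --pt "0 0 0 0 0 0 0.1" --pt "0 0 0 0 0 0 0.1"

```text
t: 21.15
tcp_pos: [0.5474, 0.0512, 0.0968]
tool_rot: [0.0, 0.667, 0.745, 0.0]
force: [1.0, 1.5, -1.3]
opening: 0.0261
```

Emit:
servo_tool --pt "0 0 0 0 0 0 0.1" --pt "0 0 0 0 0 0 0.1" --pt "0 0 0.03 0 0 0 0.1" --pt "0 0 0.03 0 0 0 0.1" --pt "0 0 0.03 0 0 0 0.1" --pt "0 0 0.03 0 0 0 0.1" --pt "0 0 0.03 0 0 0 0.1" --pt "0 0 0 0 0 0 0.1"

```text
t: 21.95
tcp_pos: [0.5473, 0.0512, 0.0968]
tool_rot: [0.0, 0.721, 0.693, 0.0]
force: [3.0, -0.0, -1.2]
opening: 0.026
```

```bash
python3 -c "
from h import *
go(.547,.051,.097,96); o=pose()[0]; print(o['moment'],o['joint_efforts'])"
```

```text
t 21.95 tcp [0.5473 0.0512 0.0968] psi 87.7 tilt [0.001 0.   ] F [ 3.  -0.  -1.2] q6 0.11 open 0.026
shift tool cm [-0.02 -0.03 -0.02] turn z -0.145
[-0.00134209 -0.69826386  0.07488456] [ -0.09935776 -51.0878098  -18.09662819   0.05731603   0.94241492
   0.36653928]
```

Emit:
servo_tool --pt "0 0 0.02 0 0 0 0.1" --pt "0 0 0.02 0 0 0 0.1" --pt "0 0 0.02 0 0 0 0.1" --pt "0 0 0.02 0 0 0 0.1" --pt "0 0 0 0 0 0 0.1" --pt "0 0 0 0 0 0 0.1" --pt "0 0 0 0 0 0 0.1" --pt "0 0 0 0 0 0 0.1"

```text
t: 22.75
tcp_pos: [0.5472, 0.0511, 0.0968]
tool_rot: [0.0, 0.748, 0.663, 0.0]
force: [4.3, 0.1, -2.5]
opening: 0.026
```

```bash
python3 -c "
from h import *
go(.547,.051,.097,96); o=pose()[0]; print(o['moment'],o['joint_efforts'][5])"
```

```text
t 22.75 tcp [0.5472 0.0511 0.0968] psi 83.12 tilt [0. 0.] F [ 4.3  0.1 -2.5] q6 0.19 open 0.026
shift tool cm [-0.01 -0.02 -0.02] turn z -0.225
[ 0.09164426 -0.95313375  0.05740179] 0.05449865246191621
```

Emit:
servo_tool --pt "0 0 0.02 0 0 0 0.1" --pt "0 0 0.02 0 0 0 0.1" --pt "0 0 0.02 0 0 0 0.1" --pt "0 0 0 0 0 0 0.1" --pt "0 0 0 0 0 0 0.1" --pt "0 0 0 0 0 0 0.1" --pt "0 0 0 0 0 0 0.1" --pt "0 0 0 0 0 0 0.1"

```text
t: 23.55
tcp_pos: [0.5472, 0.0511, 0.0968]
tool_rot: [0.0, 0.768, 0.641, 0.0]
force: [4.6, 0.9, -1.5]
opening: 0.026
```

```bash
python3 -c "
from h import *
go(.547,.051,.097,96); o=pose()[0]; print(o['moment'],o['joint_efforts'][5])"
```

```text
t 23.55 tcp [0.5472 0.0511 0.0968] psi 79.69 tilt [0. 0.] F [ 4.6  0.9 -1.5] q6 0.25 open 0.026
shift tool cm [-0.02 -0.02 -0.02] turn z -0.285
[ 0.05760084 -1.05575282 -0.00166823] 0.052674778271466494
```

Emit:
servo_tool --pt "0 0 0.02 0 0 0 0.1" --pt "0 0 0.02 0 0 0 0.1" --pt "0 0 0.02 0 0 0 0.1" --pt "0 0 0.02 0 0 0 0.1" --pt "0 0 0 0 0 0 0.1" --pt "0 0 0 0 0 0 0.1" --pt "0 0 0 0 0 0 0.1" --pt "0 0 0 0 0 0 0.1"

```text
t: 24.35
tcp_pos: [0.5471, 0.0512, 0.0968]
tool_rot: [0.0, 0.793, 0.61, 0.0]
force: [5.3, 0.2, -0.1]
opening: 0.0259
```

```bash
python3 -c "
from h import *
go(.547,.051,.097,96); o=pose()[0]; print(o['moment'],o['joint_efforts'][5])"
```

```text
t 24.35 tcp [0.5471 0.0512 0.0968] psi 75.11 tilt [0. 0.] F [ 5.3  0.2 -0.1] q6 0.33 open 0.0259
shift tool cm [-0.02 -0.01 -0.02] turn z -0.365
[ 0.13244213 -1.24031237  0.18836055] 0.1878881547600031
```

Emit:
servo_tool --pt "0 0 0 0.01 0.04 0 0.1" --pt "0 0 0.02 0 0 0 0.1" --pt "0 0 0.02 0 0 0 0.1" --pt "0 0 0.02 0 0 0 0.1" --pt "0 0 0.02 0 0 0 0.1" --pt "0 0 0 0 0 0 0.1" --pt "0 0 0 0 0 0 0.1" --pt "0 0 0 0 0 0 0.1"

```text
t: 25.15
tcp_pos: [0.5473, 0.0512, 0.0967]
tool_rot: [-0.0, 0.817, 0.577, -0.0]
force: [2.9, 1.6, 3.3]
opening: 0.0261
```

```bash
python3 -c "
from h import *
go(.547,.051,.097,96); o=pose()[0]; print(o['moment'],o['joint_efforts'][5])"
```

```text
t 25.15 tcp [0.5473 0.0512 0.0967] psi 70.52 tilt [-0.  0.] F [2.9 1.6 3.3] q6 0.41 open 0.0261
shift tool cm [-0.03 -0.02 -0.03] turn z -0.445
[ 0.35378214 -0.73761868  0.29845333] 0.2835447806864977
```

Emit:
servo_tool --pt "0 0 0.02 0 0 0 0.1" --pt "0 0 0.02 0 0 0 0.1" --pt "0 0 0.02 0 0 0 0.1" --pt "0 0 0 0 0 0 0.1" --pt "0 0 0 0 0 0 0.1" --pt "0 0 0 0 0 0 0.1" --pt "0 0 0 0 0 0 0.1" --pt "0 0 0 0 0 0 0.1"

```text
t: 25.95
tcp_pos: [0.5474, 0.0512, 0.0967]
tool_rot: [-0.0, 0.833, 0.553, -0.0]
force: [1.7, 2.9, 2.4]
opening: 0.0258
```

```bash
python3 -c "
from h import *
for i in range(1): go(.547,.051,.097,96); o=pose()[0]; print(o['moment'],o['joint_efforts'][5])"
```

```text
t 25.95 tcp [0.5474 0.0512 0.0967] psi 67.08 tilt [-0.  0.] F [1.7 2.9 2.4] q6 0.47 open 0.0258
shift tool cm [-0.03 -0.03 -0.03] turn z -0.505
[ 0.53289186 -0.53936081  0.4044711 ] 0.3769261948764324
```

The moment rises steadily to 0.4 N m against about 0.08 while turning, so the lock is at its stop. I'll relax the twist, release and rise.

Emit:
servo_tool --pt "0 0 -0.04 0 0.02 0 0.1" --pt "0 0 -0.04 0 0.02 0 0.1" --pt "0 0 0 0 0 0 0.1" --pt "0 0 0 0 0 0 0.6" --pt "0 0 0 0 0 0 0.6" --pt "0 0 0 0 0 0 0.6" --pt "0 0 0 0 0 0 0.6" --pt "0 0 0 0 0 0 0.6"

```text
t: 26.75
tcp_pos: [0.5476, 0.0509, 0.0966]
tool_rot: [-0.0, 0.811, 0.585, -0.0]
force: [-0.3, 0.4, 0.3]
opening: 0.0524
```

Emit:
servo_tool --pt "0 0 0 0 0 -1 0.6" --pt "0 0 0 0 0 -2 0.6" --pt "0 0 0 0 0 -4 0.6" --pt "0 0 0 0 0 -4 0.6" --pt "0 0 0 -4 0 -2 0.6" --pt "0 0 0 -4 0 0 0.6" --pt "0 0 0 -4 0 0 0.6" --pt "0 0 0 -4 0 0 0.6"

```text
t: 27.55
tcp_pos: [0.497, -0.1021, 0.2279]
tool_rot: [0.001, 0.811, 0.586, 0.0]
force: [0.3, -0.2, 0.2]
opening: 0.0524
```

```bash
python3 - <<'E'
from h import *
go(.547,.051,.097,96)
im,d=snap('scene','s5')
P=cloud('scene',d); X,Y,Z=np.moveaxis(P,-1,0)
k=(np.hypot(X-.549,Y-.05)<.025)&(Z>.127)&(Z<.16); print(k.sum(),P[k].mean(0),np.median(Z[k]),np.percentile(Z[k],[5,95]),cv2.minAreaRect((P[k][:,:2]*1000).astype(np.float32)))
k=(np.hypot(X-.549,Y-.05)<.025)&(Z>.108)&(Z<.16);print('top z, max',np.median(Z[k]),Z[k].max(),k.sum())
cv2.imwrite('pics/c7.png',cv2.resize(im[150:225,255:355,::-1].copy(),(800,600),interpolation=cv2.INTER_CUBIC))
E
```

```text
t 27.55 tcp [ 0.497  -0.1021  0.2279] psi 71.7 tilt [ 0.001 -0.   ] F [ 0.3 -0.2  0.2] q6 0.09 open 0.0524
shift tool cm [16.11 -0.08 13.09] turn z -0.424
100 [0.5506669  0.04763666 0.13068053] 0.13036614367308436 [0.12796565 0.13368131] ((549.67431640625, 48.88007354736328), (26.123851776123047, 27.092947006225586), 73.28324890136719)
top z, max 0.12871414460941188 0.13448329294680084 169
```

View pics/c7.png

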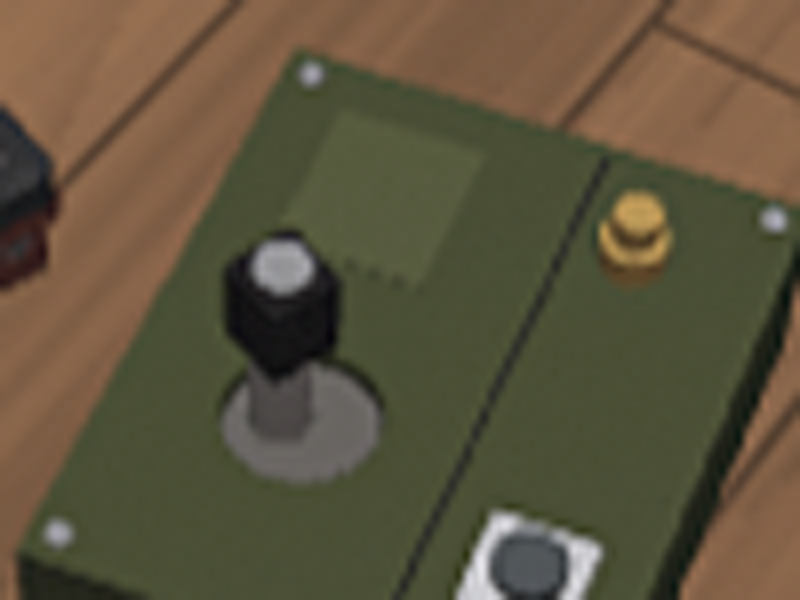

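The key stands upright in the well at crop (280,320) with its top at about 0.131 m, against 0.132 expected when seated. The adapter is untouched and the gripper is clear, so I'm handing in.

```bash
python3 -c "
from rig import manip
print(manip.sign_off())"
```

```text
the job is handed in; nothing more can be done
None
```

The job is done and handed in at about 27.6 s. The hex key is fully seated in the socket, and the lock is turned clockwise to its stop, as far as I can measure.

**What I did:** I took the key from the rack and found the socket from both cameras. The key entered on the first try, so no rubbing search was needed. I turned the lock two full quarter turns, then a final part turn of about 0.4 rad on a third fresh grip. I then released the key and backed the arm off.

**Last checks:**
- **Seating:** the key stands upright with its top at about 0.131 m, against 0.132 m expected when fully seated.
- **Stop:** the twisting moment rose steadily from about 0.08 to 0.40 N m at the end. I take that as the stop.
- **Forces:** the readings I took during the work on the case stayed under 8 N.
- **Surroundings:** in the last picture the adapter stands where it was and the gripper is clear. That picture shows only the case area, and I did not look again at the rack, jar or other items.

**One disagreement:** the key's final angle puts the lock at about 3.4 to 3.5 rad after allowing for the play, a little over the stated 3.3 rad. I put this down to error in the measured angles and give at the stop. There was no direct reading of the lock angle to confirm it.

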